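# Unsnap the cover of the brush-head box

## Task

I need a spare toothbrush head: open the longer of the two white snap-lid boxes by squeezing the two tabs on the sides of its cover together and lifting the cover straight off. Set the cover down, right way up, inside the wooden tray without dropping it, and let go. Leave the shorter box shut.

Things in the scene. Friction and masses are not known exactly. Their poses are not given: they have to be found in the camera images.
- cover_mid (a point): Mid point between the two grey side tabs of the LONG box's loose white cover, half-way up the tabs: 76 mm above the worktop when shut, 30 mm above the cover's feet. x along the cover's length, y to the left tab, z up. Plate 133 x 46 mm, its top 12 mm below this point; central housing 44 x 38 mm, its top 8 mm above. About 85 g. Under it a fixed white tub 130 x 45 mm, rim at 60 mm.
- tab_left (a joint): Travel of the long cover's tab at +y: 0 out, 0.007 m fully in. The tab is an upright pad 34 mm long (x), 28 mm high, 5 mm thick, its outer face 34 mm from the mid point (68 mm over both tabs, 54 with both in). Its hook under the tub's ledge is clear when it is in over 4 mm. Spring 2 N at 0, 5.5 N fully in.
- tab_right (a joint): The same for the tab at -y. A grip of 15 to 25 N across both tabs holds them fully in and carries the cover; with both in it lifts straight up and is free of the tub after 15 mm. Set down, it stands level on feet 30 mm below its mid point.
- tray_mid (a point): Centre of the inner floor of a fixed low tray of light wood, 200 (x) x 150 (y) mm outside, walls 6 mm thick, rim 14 mm above the worktop, floor 6 mm above it. x along its length, z up. When the cover stands in it, the cover's mid point is 30 mm above the floor.
- small_cover_mid (a point): The same point on the cover of the SHORT box: alike in section, tabs and height, but only 84 mm long (cover 87 mm). It stays shut.
Mind the look-alikes: they are no part of the job. What is shaped like the part that bears cover_mid but turquoise is not meant. Of the things shaped like the part that bears tray_mid, the wooden one is meant.

How it is judged:
By the outcome, as a careful person would: the job done as asked, in the order asked, and still so for the second after the job is handed in, with the robot touching nothing.
It also fails if it takes over 40 s, if anything falls off the work surface, if the arm or the gripper's body presses on something with over 40 N, if the wrist force passes 120 N, or if a joint passes its speed limit or range.

## Robot

A 6-joint arm with a two-finger parallel gripper is mounted at the origin on the work surface. World frame = base frame: x ahead of the robot, y to its left, z up, the work surface at z = 0. Lengths are in mm, angles in degrees, forces in N, time in s.
With the tool pointing down it reaches from about 300 to 850 mm from the base axis. Payload 4.2 kg.
Tool frame: the origin (TCP) lies at the very end of the fingers, on their centre line; the grasp point (between the pads) lies 19 mm behind it; x points along the fingers, y is the direction in which the jaws open and shut, and the axes are right-handed (so a half turn about x gives the same grasp; the last joint's range is limited). The gripper opens to 91 mm and grips with 3 to 60 N. Pads are 32 mm wide; open, the fingers measure 118 mm over their backs; the gripper's body (76 mm by 178 mm) begins 60 mm behind the grasp point.
Start: joints at [-71.505, 18.312, 89.639, -0, 72.044, -1.146], TCP at [193.276, -541.56, 213.976] pointing down, gripper open.
Joint ranges: [-177.97, 177.97], [-48.28, 115.42], [12.27, 149.76], [-77.06, 257.06], [2.81, 150.46], [-146.56, 146.56]. Speed limits (degrees/s): [147.25, 147.25, 180, 180, 180, 180].

## Interface

Orientations are given as [roll, pitch, yaw] about the fixed x, y, z axes, in that order (R = Rz(yaw) Ry(pitch) Rx(roll)).
In Python, from workcell import sensors, grab_frame, job_done, finder gives the robot as it stands.
- The arm moves only by the tool play_rows, never from a script. Its argument "motion" is a list of rows, each a list of 5 numbers: the shift along the world's x, y, z in m, then the turn about the world's z in rad, then the opening, from 0 (shut) to 1 (fully open). In form: [[tx, ty, tz, roll, fingers], ...]. A call has exactly 8 rows; each row is the pose to reach, as a shift and turn from the pose commanded when the call began; what a row does not reach only later rows make up. A row lasts 1/12 s, in which the tool goes at most 41.7 mm and 7.16 degrees, less where a joint would pass 70% of its speed; a pose out of reach is approached as far as the arm can. A call with a gripper value outside its range is refused whole. The fingers move at their own pace and stop on an object; "squeeze" is the grip in N (left out, the last holds). Time passes only in rows, so rows that repeat a pose let the fingers close, or fill a call up. It gives the time, the measured TCP pose, the force and the opening at its end, in the units of the state.
- sensors.state(): the state, without advancing time (a new reading comes with each control period).
- grab_frame(name): name is "scene" or "side" or "wrist"; returns a dict with "img" (420x560x3 uint8, blue, green, red), "fx", "fy", "cx", "cy" (pixels), "k1" (the pictures are not rectified: a ray, as slopes to the right and down, at radius r is drawn at 1 + k1 r^2 times it, then the intrinsics apply), "rvec" (rotation vector, rad) and "tvec" (3), from world to camera coordinates, as OpenCV has them; the wrist camera has in their place "tool_from_camera" (4x4, takes a point from camera to tool coordinates, whose origin is the TCP and whose axes are the tool frame's). Camera axes: x right, y down, z forward; pixel columns grow to the right and rows downward; lengths in mm; the calibration is good to about 2 mm. A picture is of the moment at which its call begins: read the wrist's pose just before it. There is no depth.
- job_done(): hands the job in, once; it reports no verdict.
Trained networks look in a picture, given as the dict that the camera call returned (one of the last four; its "shot" number tells which), for a name from the list of things; names that differ only in an ending like _2 or _b are one class to them, and where a whole thing is asked for, a point or a joint stands for the part that bears it (a point fixed in the world has none). Each returns a list of dicts, best first, with "conf" (0 to 1); they miss things now and then, are a little off and sometimes report something else, mostly with a low value. They report only what shows in the picture. A call takes as long as a camera call. They do not tell look-alikes from the thing itself.
- finder.spot_in(picture, label): "point" ([column, row] in pixels, amid what is visible of it).
- finder.spot_point(picture, label): "point" ([column, row] in pixels: a listed point, or the origin of a listed thing).
The state is a dict: "time_s": time; "qpos": joint angles; "qvel": joint speeds; "effort": joint torques, N m; "ee_pos": TCP position; "ee_rot": TCP orientation; "force": force on the tool from outside, world axes, zero at the start; "torque": the same for the moment, N m; "gripper_width": finger opening in mm.
Only numpy, scipy, OpenCV 4.12 (cv2) and the standard library are available. Lean on these libraries where they do the work, as an engineer would, in place of code of your own. Each camera call takes 0.05 s, during which the arm holds its last target.

## Working session

There is one attempt and no reset: what is moved stays moved. The work goes in short steps, Python scripts to look and compute and a tool call to move; the robot and the scene stay as the last step left them, time stands still between calls to the robot, and variables do not carry over. Pictures are saved under pics/ and viewed, and the job is handed in when it is done.

Besides the shell and the picture viewer there is one more tool, called after "Call:" as name(argument=value, ...), one argument or row to a line, values as JSON. play_rows: Moves the arm, as the interface text tells. Its arguments: {"type":"object","properties":{"motion":{"type":"array","items":{"type":"array","items":{"type":"number"}}},"squeeze":{"type":"number"}},"required":["motion"]}

```bash
mkdir -p pics; ls; cat > h.py <<'E'
import numpy as np, cv2
from workcell import sensors, grab_frame, job_done, finder
def ray(f,px):
    # returns origin, dir in world for scene/side
    u=(px[0]-f["cx"])/f["fx"]; v=(px[1]-f["cy"])/f["fy"]
    rd=np.hypot(u,v); r=rd
    for _ in range(30): r=rd/(1+f["k1"]*r*r)
    s=1 if rd==0 else r/rd
    d=np.array([u*s,v*s,1.])
    if "rvec" in f:
        R=cv2.Rodrigues(np.array(f["rvec"],float))[0]; t=np.array(f["tvec"],float).ravel()
        return -R.T@t, R.T@d
    T=np.array(f["W"])@np.array(f["tool_from_camera"])
    return T[:3,3],T[:3,:3]@d
def atz(f,px,z):
    o,d=ray(f,px); return o+d*(z-o[2])/d[2]
def proj(f,P):
    if "rvec" in f:
        R=cv2.Rodrigues(np.array(f["rvec"],float))[0]; t=np.array(f["tvec"],float).ravel(); p=R@np.array(P,float)+t
    else:
        T=np.linalg.inv(np.array(f["W"])@np.array(f["tool_from_camera"])); p=T[:3,:3]@np.array(P,float)+T[:3,3]
    a=p[:2]/p[2]; a=a*(1+f["k1"]*(a@a))
    return [f["fx"]*a[0]+f["cx"],f["fy"]*a[1]+f["cy"]]
def tri(f1,p1,f2,p2):
    o1,d1=ray(f1,p1);o2,d2=ray(f2,p2)
    A=np.c_[d1,-d2]; s=np.linalg.lstsq(A,o2-o1,rcond=None)[0]
    a=o1+d1*s[0];b=o2+d2*s[1]; return (a+b)/2,np.linalg.norm(a-b)
def wrist():
    s=sensors.state(); f=grab_frame("wrist")
    from scipy.spatial.transform import Rotation as R
    W=np.eye(4); W[:3,:3]=R.from_euler('xyz',s["ee_rot"],degrees=True).as_matrix(); W[:3,3]=s["ee_pos"]; f["W"]=W
    return f
E
python3 - <<'E'
from h import *
s=sensors.state();print(s)
F={}
for n in("scene","side"):
    f=grab_frame(n);F[n]=f;cv2.imwrite(f"pics/{n}0.png",f["img"])
    for l in("cover_mid","tray_mid","small_cover_mid","tab_left","tab_right"):
        try:
            for q in finder.spot_point(f,l): print(n,l,np.round(q["point"]),round(q["conf"],2))
        except Exception as e: print(l,e)
f=wrist();cv2.imwrite("pics/wrist0.png",f["img"])
E
```

```text
pics
{'time_s': 0.0, 'qpos': array([-7.15037932e+01,  1.83518500e+01,  8.97034723e+01, -1.83516611e-05,
        7.20439962e+01, -1.14496885e+00]), 'qvel': array([ 0.03005144, -0.0210044 ,  0.08225269,  0.07237812,  0.02155074,
       -0.01891588]), 'effort': array([-6.01507036e-04, -4.12456083e+01, -2.31970614e+01,  7.27649429e-02,
        4.57339932e-02, -1.36368026e-04]), 'ee_pos': array([ 193.13050948, -541.08364807,  213.138062  ]), 'ee_rot': array([-91.13490329,  89.90068156, 108.506278  ]), 'force': array([-0.33159963, -1.30989622,  0.10422765]), 'torque': array([ 0.0089794 , -0.01951343, -0.02904289]), 'gripper_width': 91.07327281186878}
scene cover_mid [116. 226.] 0.97
scene cover_mid [142. 190.] 0.64
scene tray_mid [343. 262.] 0.91
scene tray_mid [425. 210.] 0.56
scene small_cover_mid [235. 254.] 0.94
tab_left it knows: cover_mid, small_cover_mid, tray_mid
tab_right it knows: cover_mid, small_cover_mid, tray_mid
side cover_mid [325. 128.] 0.76
side cover_mid [380. 161.] 0.64
side cover_mid [221. 267.] 0.5
side tray_mid [222. 266.] 0.87
side tray_mid [234. 389.] 0.82
side small_cover_mid [261. 180.] 0.59
tab_left it knows: cover_mid, small_cover_mid, tray_mid
tab_right it knows: cover_mid, small_cover_mid, tray_mid
```

View pics/scene0.png

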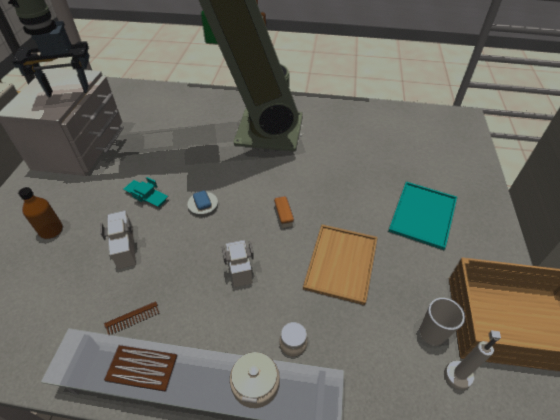

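View pics/side0.png

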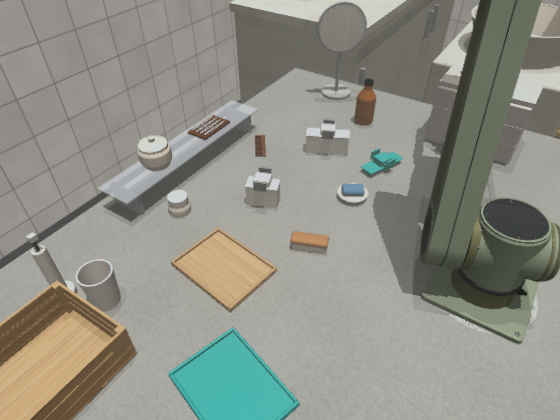

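```bash
python3 - <<'E'
from h import *
a=grab_frame("scene");b=grab_frame("side")
for n,p,q,z in(("long",[116,226],[325,128],76),("small",[235,254],[261,180],76),("tray",[343,262],[222,266],6),("teal",[142,190],[380,161],30)):
    print(n,tri(a,p,b,q),atz(a,p,z),atz(b,q,z))
# box ends, tray corners
c=[[324,227],[377,238],[358,301],[306,288]]
print([np.round(atz(a,p,14)) for p in c])
im=a["img"][170:310,60:280]; cv2.imwrite("pics/c1.png",cv2.resize(im,None,fx=3.6,fy=3.6,interpolation=2))
im=b["img"][90:230,230:420]; cv2.imwrite("pics/c2.png",cv2.resize(im,None,fx=4,fy=4,interpolation=2))
E
```

```text
long (array([ 551.3251813 , -278.15755001,   86.65418995]), np.float64(7.545671226046837)) [ 540.26876206 -289.22436541   76.        ] [ 558.61079819 -287.61816278   76.        ]
small (array([578.07892134,  20.02967491,  72.1586311 ]), np.float64(6.0631042708805785)) [578.46262656  18.25440266  76.        ] [575.34069443  27.73522422  76.        ]
tray (array([516.8113107 , 271.67371451,   9.45857391]), np.float64(0.5729730744661637)) [514.5576182  272.23312797   6.        ] [518.85353568 269.2897244    6.        ]
teal (array([ 370.70132243, -298.90219168,   24.34343717]), np.float64(10.484955409915077)) [ 370.68377116 -300.92101026   30.        ] [ 368.45757541 -282.82718518   30.        ]
[array([416., 217.,  14.]), array([432., 355.,  14.]), array([623., 310.,  14.]), array([607., 189.,  14.])]
```

View pics/c1.png

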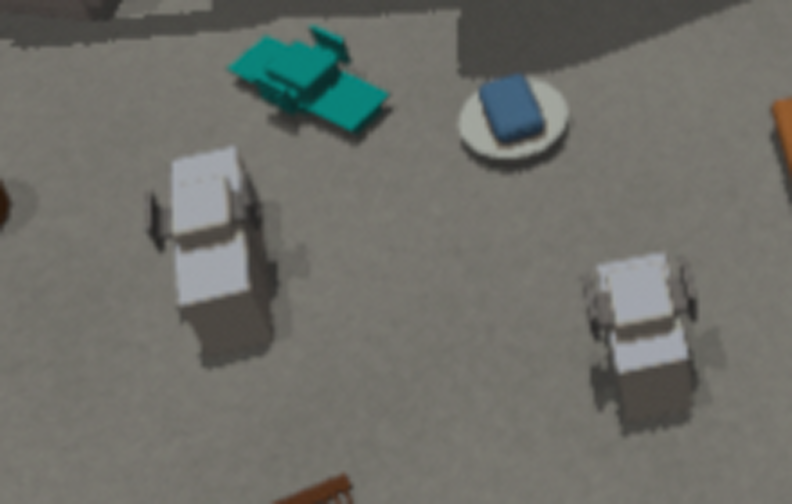

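View pics/c2.png

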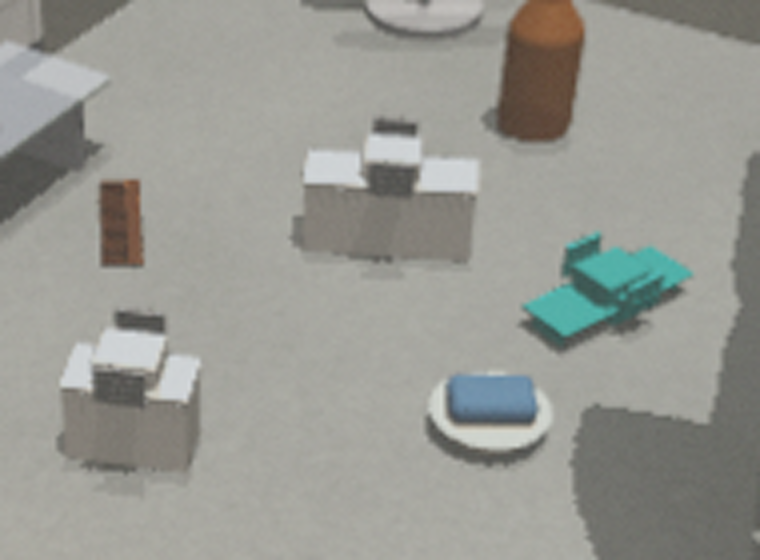

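View pics/wrist0.png

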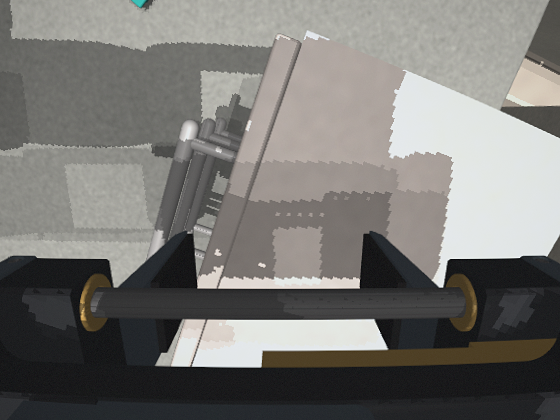

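```bash
python3 - <<'E'
from h import *
a=grab_frame("scene");b=grab_frame("side")
A=lambda p:np.array(p)/3.6+[60,170]
B=lambda p:np.array(p)/4+[230,90]
print("scene plate",[np.round(atz(a,A(p),64),0)[:2] for p in((180,305),(250,290),(172,160),(238,148))])
print("scene tabs",[np.round(atz(a,A(p),76),0)[:2] for p in((155,220),(252,207))])
print("side plate",[np.round(atz(b,B(p),64),0)[:2] for p in((305,184),(479,191),(310,152))])
print("side hous",np.round(atz(b,B((393,147)),84)),"scene",np.round(atz(a,A((202,208)),84)))
f=wrist();print(np.round(f["W"],3),np.round(f["tool_from_camera"],2))
# cabinet top edge? 
E
```

```text
scene plate [array([ 617., -275.]), array([ 598., -234.]), array([ 498., -334.]), array([ 480., -292.])]
scene tabs [array([ 560., -314.]), array([ 540., -253.])]
side plate [array([ 593., -235.]), array([ 478., -297.]), array([ 613., -276.])]
side hous [ 548. -287.   84.] scene [ 551. -281.   84.]
[[ 0.00000e+00  3.36000e-01 -9.42000e-01  1.93262e+02]
 [-0.00000e+00 -9.42000e-01 -3.36000e-01 -5.41563e+02]
 [-1.00000e+00  0.00000e+00  0.00000e+00  2.14013e+02]
 [ 0.00000e+00  0.00000e+00  0.00000e+00  1.00000e+00]] [[  -0.     -0.27    0.96 -169.62]
 [   1.      0.      0.      0.32]
 [  -0.      0.96    0.27  -76.85]
 [   0.      0.      0.      1.  ]]
```

Call:
play_rows(
  motion=[
    [0,0,0.03,0,1],
    [0.03,0.02,0.05,0.03,1],
    [0.06,0.045,0.05,0.06,1],
    [0.09,0.065,0.05,0.09,1],
    [0.12,0.09,0.05,0.127,1],
    [0.15,0.11,0.05,0.127,1],
    [0.18,0.13,0.05,0.127,1],
    [0.21,0.152,0.05,0.127,1],
  ],
)

```text
time_s: 1.37
ee_pos: [404.5, -388.6, 264.2]
ee_rot: [91.4, 90.0, -61.7]
force: [1.0, -0.3, -0.8]
gripper_width: 91.1
```

Call:
play_rows(
  motion=[
    [0.03,0.02,0,0,1],
    [0.06,0.04,0,0,1],
    [0.09,0.065,-0.01,0,1],
    [0.12,0.085,-0.02,0,1],
    [0.145,0.105,-0.03,0,1],
    [0.145,0.105,-0.04,0,1],
    [0.145,0.105,-0.04,0,1],
    [0.145,0.105,-0.04,0,1],
  ],
)

```text
time_s: 2.03
ee_pos: [547.6, -284.6, 223.4]
ee_rot: [-31.8, 89.9, 175.1]
force: [-0.7, 0.4, -0.6]
gripper_width: 91.0
```

```bash
python3 - <<'E'
from h import *
f=wrist();cv2.imwrite("pics/w1.png",f["img"]);print(np.round(f["W"],3))
print(f["fx"],f["cx"],f["k1"])
for q in finder.spot_point(f,"cover_mid"): print(q["point"],q["conf"],atz(f,q["point"],76))
a=grab_frame("scene");cv2.imwrite("pics/s1.png",a["img"])
b=grab_frame("side");cv2.imwrite("pics/d1.png",b["img"])
print("bottle",atz(a,[47,236],0),atz(b,[365,123],0),tri(a,[26,192],b,[369,82]))
E
```

```text
[[-2.00000e-03  4.53000e-01 -8.91000e-01  5.47567e+02]
 [ 0.00000e+00 -8.92000e-01 -4.53000e-01 -2.84647e+02]
 [-1.00000e+00 -1.00000e-03  2.00000e-03  2.23411e+02]
 [ 0.00000e+00  0.00000e+00  0.00000e+00  1.00000e+00]]
338.3806662738407 277.9559197331294 -0.06617402471539381
[278.0, 199.7] 0.89 [ 545.29953967 -286.18118481   76.        ]
bottle [ 5.44908868e+02 -5.08238052e+02 -1.13686838e-13] [ 514.6009352  -502.02850408    0.        ] (array([ 523.25191455, -505.85271005,  145.52702718]), np.float64(0.19890098743044785))
```

View pics/w1.png

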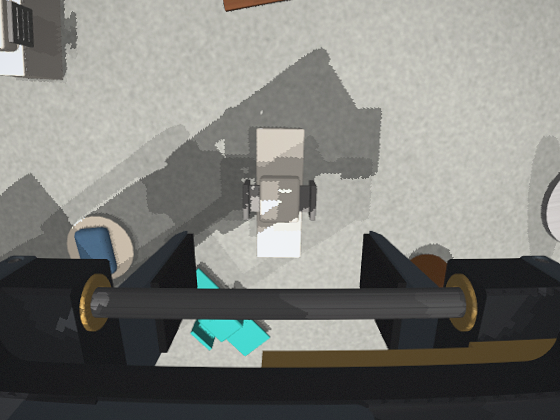

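```bash
python3 - <<'E'
from h import *
f=wrist()
im=f["img"][110:275,210:350]; cv2.imwrite("pics/c3.png",cv2.resize(im,None,fx=3.6,fy=3.6,interpolation=2))
E
```

```text
(no output)
```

View pics/c3.png

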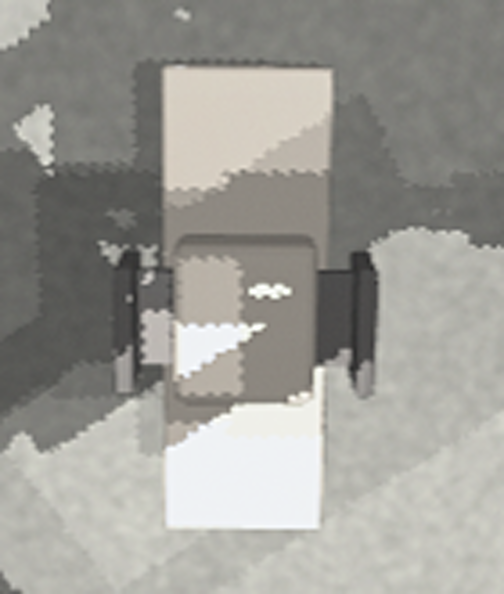

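```bash
python3 - <<'E'
from h import *
f=wrist()
A=lambda p:(np.array(p)+.5)/3.6+[210,110]-.5
P=[atz(f,A(p),64)[:2] for p in((163,67),(332,67),(319,528),(166,528))]
print(np.round(P,1),"c",np.mean(P,0))
l=(P[0]+P[1]-P[2]-P[3])/2; w=(P[1]+P[2]-P[0]-P[3])/2
print(np.linalg.norm(l),np.degrees(np.arctan2(l[1],l[0])),np.linalg.norm(w),np.degrees(np.arctan2(w[1],w[0])))
T=[atz(f,A(p),90)[:2] for p in((117,300),(377,300))];print("tabs",T,np.mean(T,0),np.linalg.norm(T[0]-T[1]))
H=[atz(f,A(p),84)[:2] for p in((176,240),(315,238),(315,402),(175,402))];print("h",np.mean(H,0))
y=f["W"][:3,1];print(np.degrees(np.arctan2(y[1],y[0]))+90)
E
```

```text
[[ 595.7 -237.5]
 [ 616.  -277.5]
 [ 497.7 -335.9]
 [ 477.4 -295.7]] c [ 546.69047838 -286.64662949]
131.9421287502255 26.234931893310453 44.87648988882774 -63.170342174903986
tabs [array([ 539.53717572, -253.48659325]), array([ 569.63016491, -312.98778196])] [ 554.58367032 -283.23718761] 66.67817825896209
h [ 547.87068792 -286.13174216]
26.82009995004453
```

Call:
play_rows(
  motion=[
    [0,-0.002,-0.03,0,1],
    [0,-0.002,-0.06,0,1],
    [0,-0.002,-0.09,0,1],
    [0,-0.002,-0.12,0,1],
    [0,-0.002,-0.14,0,1],
    [0,-0.002,-0.155,0,1],
    [0,-0.002,-0.166,0,1],
    [0,-0.002,-0.166,0,1],
  ],
)

```text
time_s: 3.0
ee_pos: [546.8, -286.3, 55.9]
ee_rot: [-54.5, 89.8, 152.4]
force: [-0.2, -0.2, 1.0]
gripper_width: 91.2
```

```bash
python3 - <<'E'
from h import *
f=wrist();cv2.imwrite("pics/w2.png",f["img"]);print(np.round(f["W"],3))
b=grab_frame("side");cv2.imwrite("pics/d2.png",cv2.resize(b["img"][70:210,240:430],None,fx=4,fy=4,interpolation=2))
E
```

```text
[[-4.00000e-03  4.52000e-01 -8.92000e-01  5.46800e+02]
 [ 2.00000e-03 -8.92000e-01 -4.52000e-01 -2.86267e+02]
 [-1.00000e+00 -3.00000e-03  2.00000e-03  5.59310e+01]
 [ 0.00000e+00  0.00000e+00  0.00000e+00  1.00000e+00]]
```

View pics/w2.png

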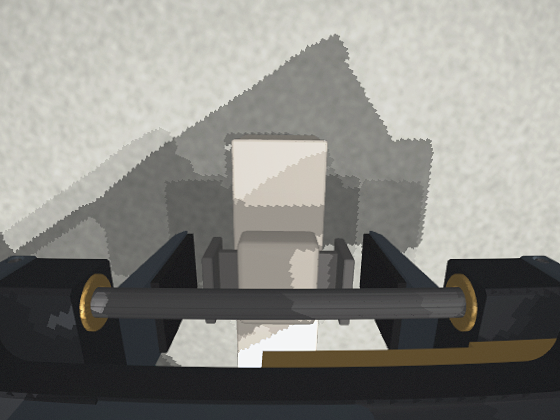

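View pics/d2.png

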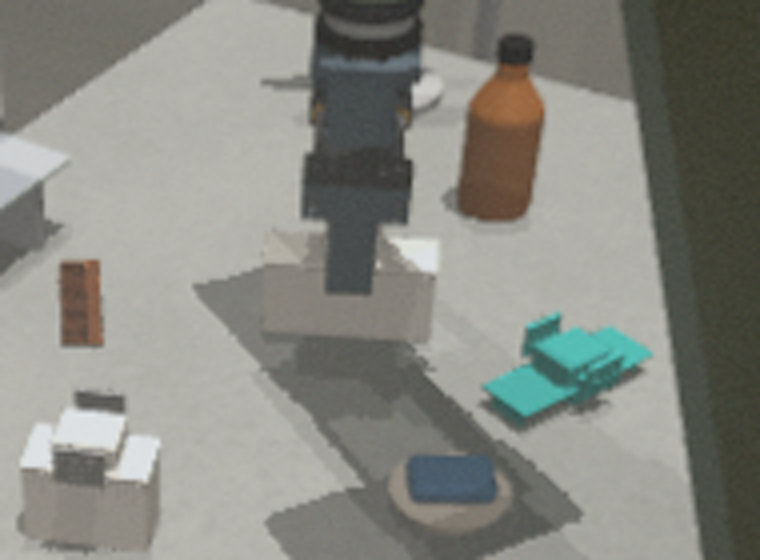

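The fingers straddle both tabs symmetrically: tabs at columns 205–218 and 335–352, fingers at 190 and 365. I'll squeeze at 20 N.

Call:
play_rows(
  motion=[
    [0,0,0,0,0.8],
    [0,0,0,0,0.7],
    [0,0,0,0,0.6],
    [0,0,0,0,0.5],
    [0,0,0,0,0.4],
    [0,0,0,0,0.4],
    [0,0,0,0,0.4],
    [0,0,0,0,0.4],
  ],
  squeeze=20,
)

```text
time_s: 3.77
ee_pos: [548.6, -286.6, 59.0]
ee_rot: [133.8, 89.9, -19.3]
force: [-0.6, 1.2, 5.2]
gripper_width: 53.2
```

Call:
play_rows(
  motion=[
    [0,0,0,0,0.4],
    [0,0,0,0,0.4],
    [0,0,0,0,0.4],
    [0,0,0,0,0.4],
    [0,0,0,0,0.4],
    [0,0,0,0,0.4],
    [0,0,0,0,0.4],
    [0,0,0,0,0.4],
  ],
)

```text
time_s: 4.43
ee_pos: [548.6, -286.6, 59.0]
ee_rot: [133.8, 89.9, -19.3]
force: [-1.3, 0.5, 6.5]
gripper_width: 53.2
```

Call:
play_rows(
  motion=[
    [0,0,0.003,0,0.4],
    [0,0,0.006,0,0.4],
    [0,0,0.01,0,0.4],
    [0,0,0.014,0,0.4],
    [0,0,0.018,0,0.4],
    [0,0,0.023,0,0.4],
    [0,0,0.028,0,0.4],
    [0,0,0.034,0,0.4],
  ],
)

```text
time_s: 5.1
ee_pos: [548.2, -286.5, 92.4]
ee_rot: [-30.4, 90.0, 176.6]
force: [0.1, -0.1, -1.6]
gripper_width: 53.6
```

```bash
python3 - <<'E'
from h import *
f=wrist();cv2.imwrite("pics/w3.png",f["img"]);print(np.round(f["W"],3))
b=grab_frame("side");cv2.imwrite("pics/d3.png",cv2.resize(b["img"][70:210,240:430],None,fx=4,fy=4,interpolation=2))
E
```

```text
[[-0.00000e+00  4.53000e-01 -8.92000e-01  5.48169e+02]
 [ 0.00000e+00 -8.92000e-01 -4.53000e-01 -2.86531e+02]
 [-1.00000e+00 -0.00000e+00  0.00000e+00  9.24010e+01]
 [ 0.00000e+00  0.00000e+00  0.00000e+00  1.00000e+00]]
```

View pics/w3.png

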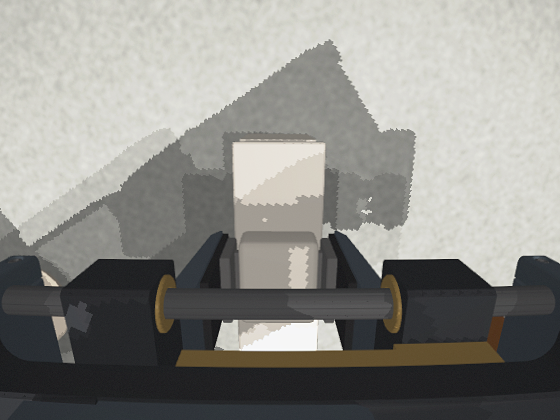

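View pics/d3.png

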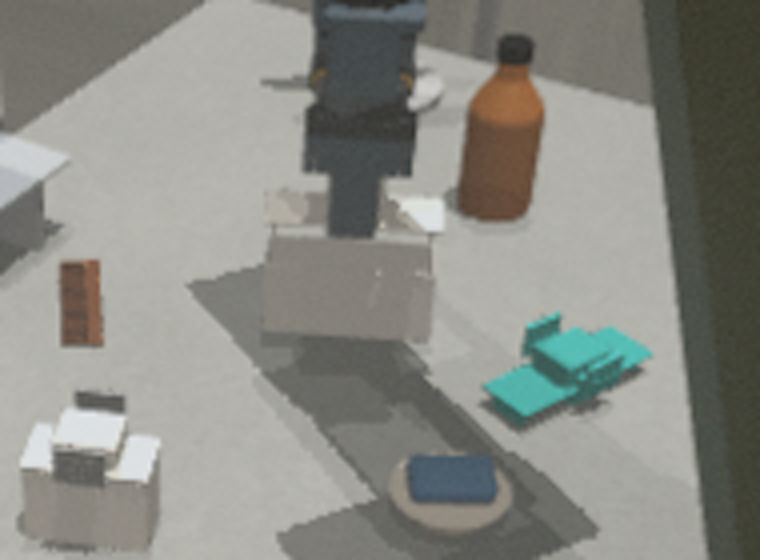

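```bash
python3 - <<'E'
from h import *
for n,box in(("scene",(290,210,400,320)),("side",(150,215,300,320))):
    f=grab_frame(n);x0,y0,x1,y1=box
    im=f["img"][y0:y1,x0:x1].astype(int)
    m=((im[...,2]-im[...,0])>45).astype(np.uint8)
    m=cv2.morphologyEx(m,cv2.MORPH_OPEN,np.ones((3,3)))
    cs=cv2.findContours(m,0,2)[0];c=max(cs,key=cv2.contourArea)
    q=cv2.approxPolyN(c,4).reshape(-1,2)+[x0,y0]
    print(n,q.tolist())
    P=np.array([atz(f,p,12)[:2] for p in q]);print(np.round(P))
    print("c",P.mean(0),[(round(float(np.linalg.norm(e))),round(float(np.degrees(np.arctan2(e[1],e[0]))),1)) for e in np.roll(P,-1,0)-P])
    v=cv2.resize(f["img"][y0:y1,x0:x1],None,fx=4,fy=4,interpolation=2)
    cv2.polylines(v,[((q-[x0,y0])*4).astype(np.int32)],True,(0,0,255));cv2.imwrite(f"pics/t_{n}.png",v)
E
```

```text
scene [[377, 237], [366, 303], [302, 287], [321, 224]]
[[427. 356.]
 [624. 329.]
 [604. 179.]
 [405. 208.]]
c [515.15063852 268.06957123] [(199, -7.8), (151, -97.7), (201, 171.8), (149, 81.4)]
side [[278, 268], [231, 310], [169, 262], [218, 227]]
[[403. 207.]
 [423. 356.]
 [626. 331.]
 [605. 178.]]
c [514.48720335 268.18494823] [(150, 82.4), (205, -7.1), (154, -98.0), (203, 171.8)]
```

View pics/t_scene.png

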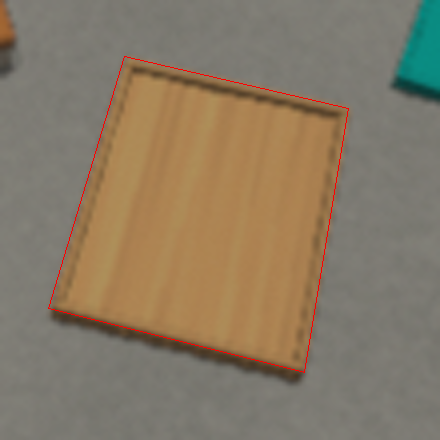

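Call:
play_rows(
  motion=[
    [0,0,0.04,0,0.4],
    [0,0,0.08,0,0.4],
    [0,0,0.11,0,0.4],
    [0,0.02,0.13,0,0.4],
    [0,0.045,0.13,-0.05,0.4],
    [0,0.075,0.13,-0.1,0.4],
    [0,0.105,0.13,-0.15,0.4],
    [0,0.135,0.13,-0.2,0.4],
  ],
)

```text
time_s: 5.97
ee_pos: [547.8, -150.3, 221.7]
ee_rot: [-35.4, 90.0, 159.9]
force: [-0.1, 0.7, -1.3]
gripper_width: 53.2
```

Call:
play_rows(
  motion=[
    [0,0.03,0,-0.05,0.4],
    [0,0.06,0,-0.1,0.4],
    [0,0.09,0,-0.15,0.4],
    [-0.005,0.12,0,-0.2,0.4],
    [-0.01,0.15,0,-0.25,0.4],
    [-0.015,0.18,0,-0.3,0.4],
    [-0.02,0.21,0,-0.35,0.4],
    [-0.025,0.24,0,-0.404,0.4],
  ],
)

```text
time_s: 6.63
ee_pos: [522.5, 89.8, 221.7]
ee_rot: [23.3, 90.0, -164.5]
force: [0.5, 0.6, -1.2]
gripper_width: 53.3
```

Call:
play_rows(
  motion=[
    [0,0.03,0,0,0.4],
    [-0.002,0.06,0,0,0.4],
    [-0.004,0.09,0,0,0.4],
    [-0.006,0.12,0,0,0.4],
    [-0.008,0.15,-0.01,0,0.4],
    [-0.008,0.17,-0.02,0,0.4],
    [-0.008,0.178,-0.03,0,0.4],
    [-0.008,0.178,-0.04,0,0.4],
  ],
)

```text
time_s: 7.3
ee_pos: [514.9, 267.7, 180.8]
ee_rot: [36.1, 90.0, -151.5]
force: [0.9, -0.5, -1.3]
gripper_width: 53.1
```

```bash
python3 - <<'E'
from h import *
f=wrist();cv2.imwrite("pics/w4.png",f["img"]);print(np.round(f["W"],3))
b=grab_frame("side");cv2.imwrite("pics/d4.png",b["img"])
y=f["W"][:3,1];print(np.degrees(np.arctan2(y[1],y[0]))+90)
E
```

```text
[[-1.00000e-03 -1.31000e-01 -9.91000e-01  5.14930e+02]
 [-0.00000e+00 -9.91000e-01  1.31000e-01  2.67739e+02]
 [-1.00000e+00  0.00000e+00  1.00000e-03  1.80773e+02]
 [ 0.00000e+00  0.00000e+00  0.00000e+00  1.00000e+00]]
-7.549748497851681
```

View pics/w4.png

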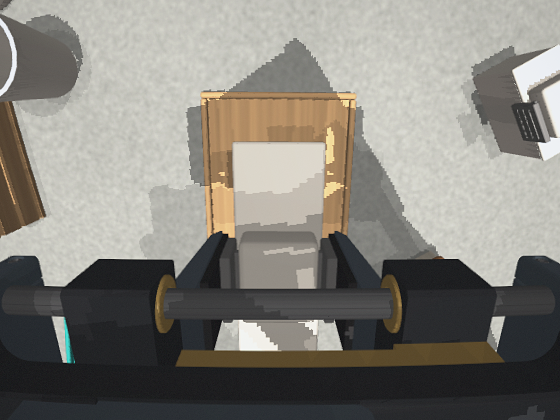

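View pics/d4.png

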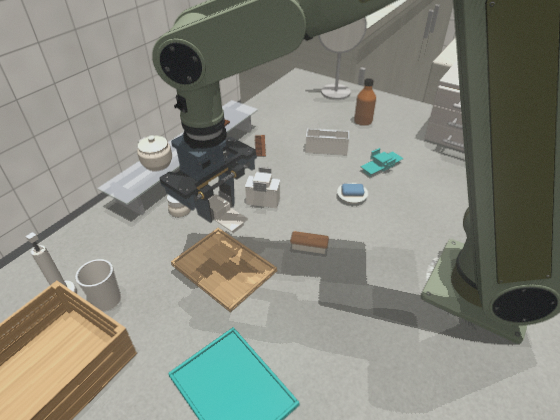

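Call:
play_rows(
  motion=[
    [0,0,-0.03,0,0.4],
    [0,0,-0.06,0,0.4],
    [0,0,-0.09,0,0.4],
    [0,0,-0.115,0,0.4],
    [0,0,-0.135,0,0.4],
    [0,0,-0.148,0,0.4],
    [0,0,-0.154,0,0.4],
    [0,0,-0.156,0,0.4],
  ],
)

```text
time_s: 8.07
ee_pos: [515.2, 264.9, 25.3]
ee_rot: [45.2, 89.9, -142.6]
force: [-0.5, 0.1, -1.1]
gripper_width: 53.2
```

Call:
play_rows(
  motion=[
    [0,0,-0.0005,0,0.4],
    [0,0,-0.001,0,0.4],
    [0,0,-0.0015,0,0.4],
    [0,0,-0.002,0,0.4],
    [0,0,-0.0025,0,0.4],
    [0,0,-0.003,0,0.4],
    [0,0,-0.0035,0,0.4],
    [0,0,-0.004,0,0.4],
  ],
)

```text
time_s: 8.73
ee_pos: [515.3, 266.5, 22.0]
ee_rot: [165.4, 90.0, -22.3]
force: [0.2, -0.6, -1.1]
gripper_width: 52.9
```

Call:
play_rows(
  motion=[
    [0,0,-0.0003,0,0.4],
    [0,0,-0.0006,0,0.4],
    [0,0,-0.001,0,0.4],
    [0,0,-0.0013,0,0.4],
    [0,0,-0.0016,0,0.4],
    [0,0,-0.002,0,0.4],
    [0,0,-0.002,0,0.4],
    [0,0,-0.002,0,0.4],
  ],
)

```text
time_s: 9.4
ee_pos: [515.3, 266.4, 19.9]
ee_rot: [59.9, 90.0, -127.8]
force: [0.2, -0.3, -1.1]
gripper_width: 52.8
```

```bash
python3 - <<'E'
from h import *
f=wrist();cv2.imwrite("pics/w5.png",f["img"]);print(np.round(f["W"][:3,3],2))
b=grab_frame("side");cv2.imwrite("pics/d5.png",cv2.resize(b["img"][180:320,140:310],None,fx=4,fy=4,interpolation=2))
E
```

```text
[515.25 266.41  19.93]
```

View pics/d5.png

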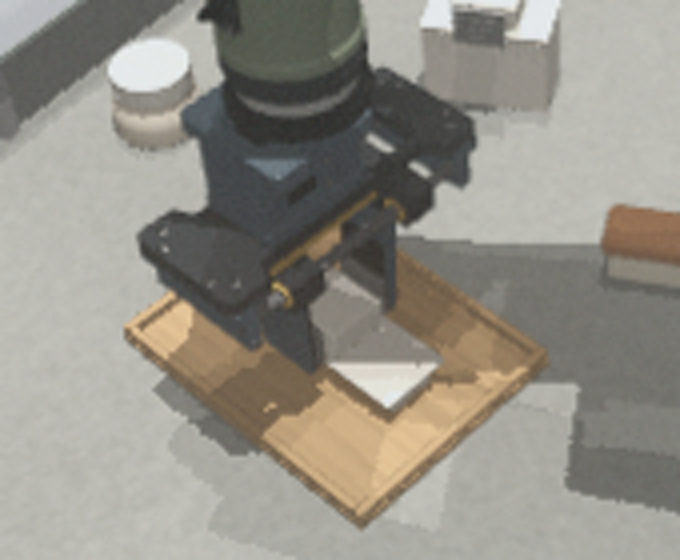

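Call:
play_rows(
  motion=[
    [0,0,-0.0003,0,0.4],
    [0,0,-0.0006,0,0.4],
    [0,0,-0.001,0,0.4],
    [0,0,-0.0013,0,0.4],
    [0,0,-0.0016,0,0.4],
    [0,0,-0.002,0,0.4],
    [0,0,-0.002,0,0.4],
    [0,0,-0.002,0,0.4],
  ],
)

```text
time_s: 10.17
ee_pos: [515.3, 266.4, 18.9]
ee_rot: [-165.2, 90.0, 7.1]
force: [-1.8, -1.2, 6.5]
gripper_width: 52.9
```

Call:
play_rows(
  motion=[
    [0,0,0.0004,0,0.4],
    [0,0,0.0007,0,0.4],
    [0,0,0.0007,0,0.62],
    [0,0,0.0007,0,0.7],
    [0,0,0.0007,0,0.8],
    [0,0,0.0007,0,0.9],
    [0,0,0.0007,0,0.95],
    [0,0,0.0007,0,0.95],
  ],
)

```text
time_s: 10.83
ee_pos: [515.2, 266.3, 18.3]
ee_rot: [55.8, 90.0, -131.9]
force: [-0.1, -0.2, 0.6]
gripper_width: 85.6
```

```bash
python3 - <<'E'
from h import *
f=wrist();cv2.imwrite("pics/w6.png",f["img"]);print(np.round(f["W"][:3,3],2),sensors.state()["gripper_width"])
E
```

```text
[515.19 266.33  18.35] 86.84297543874266
```

View pics/w6.png

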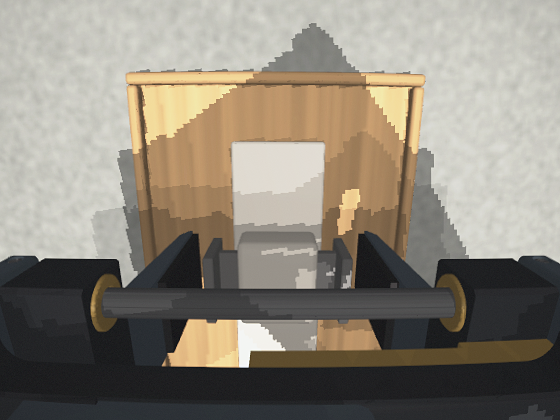

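The cover is released: its tabs are sprung out at columns 205 and 350, clear of the fingers. Next I go straight up.

Call:
play_rows(
  motion=[
    [0,0,0.01,0,0.95],
    [0,0,0.025,0,0.95],
    [0,0,0.05,0,0.95],
    [0,0,0.08,0,0.95],
    [0,0,0.11,0,0.95],
    [0,0,0.14,0,0.95],
    [0,0,0.17,0,0.95],
    [0,0,0.18,0,0.95],
  ],
)

```text
time_s: 11.55
ee_pos: [517.3, 267.4, 204.3]
ee_rot: [-147.0, 89.5, 25.3]
force: [0.3, 0.4, -0.1]
gripper_width: 86.4
```

Call:
play_rows(
  motion=[
    [0,0,0,0,0.95],
    [0,0,0,0,0.95],
    [0,0,0,0,0.95],
    [0,0,0,0,0.95],
    [0,0,0,0,0.95],
    [0,0,0,0,0.95],
    [0,0,0,0,0.95],
    [0,0,0,0,0.95],
  ],
)

```text
time_s: 12.22
ee_pos: [515.2, 266.4, 198.2]
ee_rot: [37.7, 90.0, -150.0]
force: [0.2, 0.7, 0.1]
gripper_width: 86.6
```

```bash
python3 - <<'E'
from h import *
f=wrist();cv2.imwrite("pics/w7.png",f["img"])
for q in finder.spot_point(f,"cover_mid"): print(q["point"],q["conf"],atz(f,q["point"],36))
b=grab_frame("side");cv2.imwrite("pics/d7.png",b["img"])
E
```

```text
[276.0, 194.1] 0.59 [515.19210199 267.69338396  36.        ]
```

View pics/w7.png

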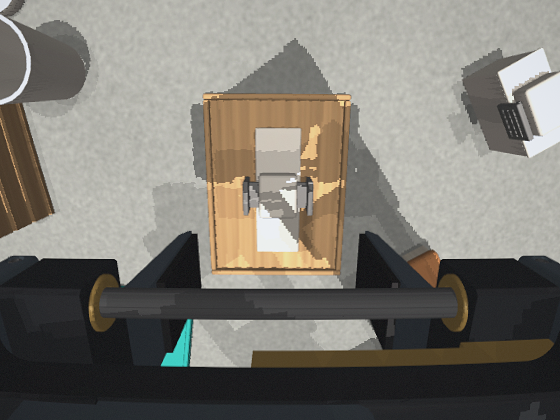

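View pics/d7.png

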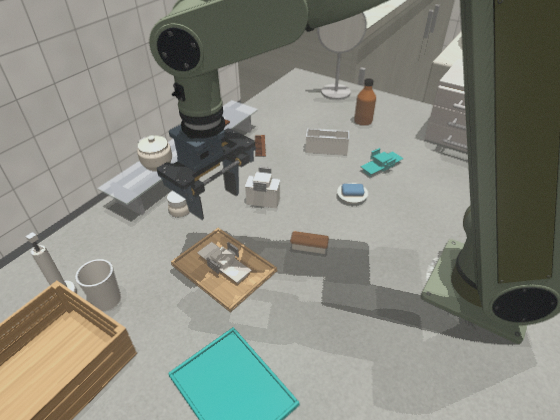

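The cover stands level and right way up near the middle of the wooden tray (wrist pixel 278,193). The long tub is open (side pixel 327,142) and the short box is still shut (263,187).

```bash
python3 -c "
from h import *
print(job_done())"
```

```text
the job is handed in; nothing more can be done
None
```

The long box is open and its cover is standing right way up in the wooden tray. I handed the job in at about 12.4 s of the 40 s allowed.

- **Opening:** I squeezed both tabs at 20 N. The fingers stopped at 53 mm, which matches both tabs being fully in. The cover then lifted straight up and came free.
- **Setting down:** I lowered the cover until it touched the tray floor, with the tool at 18.9 mm where about 19 mm was expected. I eased off the pressure, opened the fingers and went straight up.
- **Last checks:** The final pictures show the cover level at about (515, 268) mm, within about 2 mm of the tray centre I measured. The tub is open, the short box is still shut, and the gripper is well clear. The highest force reading at the end of any move was about 6.5 N.
- **Disagreements:** The first position estimates from the scene and side cameras differed by up to 18 mm for the long box. I used the close wrist-camera view instead, where the cover measured 132 x 45 mm against the given 133 x 46 mm. In the last wrist picture the finder had only moderate confidence in the cover (0.59), but it agreed with what the picture shows.

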